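# Clamp the parts jar and unscrew its tight cap

## Robot

A 6-joint arm with a two-finger parallel gripper is mounted at the origin on the work surface. World frame = base frame: x ahead of the robot, y to its left, z up, the work surface at z = 0. Lengths are in m, angles in rad, forces in N, time in s.
With the tool pointing down it reaches from about 0.35 to 0.975 m from the base axis. Payload 4.9 kg.
Tool frame: the origin (TCP) lies on the centre line of the jaws, within the pads' length; the fingertips stand 14 mm ahead of it and the grasp point (between the pads) lies 5 mm behind it; z points along the fingers, y is the line along which they close (so a half turn about z gives the same grasp; the last joint's range is limited). The gripper opens to 85 mm and grips with 20 to 120 N. Pads are 22 mm wide; open, the fingers measure 114 mm over their backs; the gripper's body (76 mm by 85 mm) begins 54 mm behind the grasp point. The pads swing forward as they close: fully open they stand 13 mm farther back than shut.
Start: joints at [0.985, 0.053, 1.613, -0, 1.476, -0.119], TCP at [0.281, 0.558, 0.245] pointing down, gripper open.
Joint ranges: [-3.01, 3.01], [-1.01, 2.22], [0.06, 2.58], [-1.02, 4.17], [0.09, 2.62], [-3.14, 3.14]. Speed limits (rad/s): [2.57, 2.57, 3.14, 3.14, 3.14, 3.14].

## Interface

Orientations are given as a unit quaternion [w, x, y, z].
In Python, from plant import * gives the robot as it stands.
- The arm moves only by the tool send_rows, never from a script. Its argument "steps" is a list of rows, each an object with "translation": the shift along the tool's x, y, z in cm, a list of three; "delta_rot": the turn, a rotation vector about the tool's x, y, z in rad, a list of three; "jaw": the finger opening in cm, from 0 to 8.54. In form: [{"translation": [dx, dy, dz], "delta_rot": [rx, ry, rz], "jaw": jaw}, ...]. A call has exactly 8 rows; each row is the pose to reach, as a shift and turn from the pose commanded when the call began, along the tool's axes at that moment; what a row does not reach only later rows make up. A row lasts 1/10 s, in which the tool goes at most 50 mm and 8.59 degrees, less where a joint would pass 70% of its speed; a pose out of reach is approached as far as the arm can. A call with a gripper value outside its range is refused whole. The fingers move at their own pace and stop on an object; the grip force is fixed at half the most. Time passes only in rows, so rows that repeat a pose let the fingers close, or fill a call up. It gives the time, the measured TCP pose, the force, the opening and the grip force at its end, in the units of the state.
- state(): the state, without advancing time (a new reading comes with each control period).
- grab_frame(name): name is "side" or "top"; returns a dict with "pixels" (384x512x3 uint8, blue, green, red), "range_z" (384x512 float32, m along the optical axis (not along the pixel's ray), 0 where there is no reading), "fx", "fy", "cx", "cy" (pixels), "rvec" (rotation vector, rad) and "tvec" (3), from world to camera coordinates, as OpenCV has them. Camera axes: x right, y down, z forward; pixel columns grow to the right and rows downward; lengths in m; the calibration is good to about 2 mm. A picture is of the moment at which its call begins.
- job_done(): hands the job in; it is judged then, once.
The state is a dict: "time": time; "joint_pos": joint angles; "joint_vel": joint speeds; "joint_efforts": joint torques, N m; "tool_pos": TCP position; "tool_rot": TCP orientation; "contact_force": force on the tool from outside, world axes, zero at the start; "ft_torque": the same for the moment, N m; "gripper_width": opening from 0.0 (shut) to 1.0 (fully open); "grasp_force": force on a finger pad.
Only numpy, scipy, OpenCV 4.12 (cv2) and the standard library are available. Lean on these libraries where they do the work, as an engineer would, in place of code of your own. Each camera call takes 0.05 s, during which the arm holds its last target. There are 200 camera calls.

## Task

Swing the handle of the toggle clamp over towards the jar until it snaps shut and braces the jar. Then unscrew the jar's tight cap (anticlockwise seen from above) without letting the jar turn, stop turning once the threads let go, and lift the cap straight up. Finish while still gripping the cap, level and directly above the open mouth with its lower edge about 1 to 3 cm above the rim; the jar stays clamped, and the small hardware lying around is left alone.

Things in the scene. Friction and masses are not known exactly. Their poses are not given: they have to be found in the camera images.
- clamp: toggle clamp fixed on a plywood board 130 x 345 x 12 mm. Origin on the bench surface; board spans local x -65..65, y -192..152 mm. The jar stands before a 50 mm high steel V block at the +y end; a rubber jaw pad on a plunger comes at it along +y (pad top 58 mm above the bench). Turned up to 0.5 rad from the world axes
- handle_pivot (a point): pivot of the clamp handle, at clamp local (0, -125, 40) mm; the hinge axis runs along the clamp's x axis
- handle_tip (a point): the free end of the round rubber-covered handle (18 mm thick, 95 mm from the pivot to the end). Open, it leans away from the jar (clamp -y), closed it leans towards the jar (clamp +y)
- handle (a joint): clamp handle angle, rad: 0 = open (start), leaning 0.7 to clamp -y from vertical; 0.7 = upright; 1.4 = shut, leaning 0.7 to clamp +y. Stays where left until about 0.6, where the jaw meets the jar, then resists with up to 10 N at half its length; past its dead centre at 1.23 it snaps by itself to 1.4 and locks. Closed fingers can push it over
- seat (a point): point on the board's top (12 mm above the bench, clamp local (0, 70) mm) over which the jar's axis stands once it is clamped; before that the jar stands up to 8 mm off, towards the handle
- jar: white plastic jar for small parts, round, 66 mm diameter up to 64 mm height, then a neck 40 mm in diameter with short three-start threads, 86 mm high in all. Origin at the centre of its underside. Loose: unless clamped it turns with its cap
- jar_rim (a point): centre of the jar's mouth, 86 mm above its underside
- jar_flank (a point): point on the jar's side, 33 mm out from the axis along the jar's own x axis and 30 mm up; shows whether the jar turns
- cap: black ribbed round cap, 57 mm diameter, 30 mm high, 80 g, screwed tight (about 0.4 N m). Origin: centre of its lower edge, 15 mm below the rim when on; z up; x starts parallel to the jar's x. Turned anticlockwise (from above) it may rise up to 4 mm; the threads let go after 60 deg and the lugs hit the next thread at about 105 deg: turn 70 to 85 deg, then it lifts straight off
- cap_top (a point): centre of the cap's top face, 30 mm above its lower edge
- ubolt: bystander: galvanized U-bolt 74 x 48 x 8 mm lying near the clamp, origin at its middle, underside
- bracket: bystander: zinc-plated corner bracket, 60 mm legs, 30 mm wide, origin at the underside of its flat leg
- awl: bystander: awl with walnut handle, 153 mm long, lying along its x axis; origin at the butt of its handle, underside

How it is judged:
On the way, in this order (a step that is already met when the one before it is completed fails the run):
1. the clamp handle is over and snapped shut, with the cap still on the jar (value of joint handle above 1.3 rad and z of cap in the frame of jar_rim below -0.008 m), for 0.2 s.
2. the cap is turned far enough for the threads to let go while it still sits on the clamped jar (angle between the x axis of cap and the x axis of jar, either way round above 0.9 rad and z of cap in the frame of jar_rim below -0.004 m and value of joint handle above 1.3 rad), for 0.05 s.
At the end, for the whole second after the job is handed in: Handle shut (over 1.3 rad); jar upright (0.1 rad), within 6 mm of its seat; cap held by the fingers alone, still, level within 0.2 rad, within 15 mm of the jar's axis, lower edge 3 to 42 mm above the rim, turned 46 to 134 degrees from tight (value of joint handle above 1.3 rad and z of cap in the frame of jar_rim between 0.003 and 0.042 m and horizontal distance between cap and jar_rim below 0.015 m and angle between cap's own z axis and vertical below 0.2 rad and angle between the x axis of cap and the x axis of jar, either way round above 0.8 rad and contact force between the fingers and cap above 1 N and contact force between cap and jar below 0.05 N and contact force between cap and clamp below 0.05 N and linear speed of cap below 0.03 m/s and horizontal distance between jar and seat below 0.006 m and z of jar in the frame of seat below 0.006 m and angle between jar's own z axis and vertical below 0.1 rad); the arm keeps its last pose, push and grip.
It fails at once if the jar turned or was dragged: its flank moved over 20 mm (distance of jar_flank from where it was at the start of the episode above 0.02 m).
It fails at once if a bystander was moved over 15 mm (distance of any of ubolt, bracket, awl from where it was at the start of the episode above 0.015 m).
It also fails if it takes over 53 s, if anything falls off the work surface, if the arm or the gripper's body presses on something with over 40 N, if the wrist force passes 120 N, or if a joint passes its speed limit or range.

## Working session

There is one attempt and no reset: what is moved stays moved. The work goes in short steps, Python scripts to look and compute and a tool call to move; the robot and the scene stay as the last step left them, time stands still between calls to the robot, and variables do not carry over. Pictures are saved under pics/ and viewed, at most 10 in all, crops included, and the job is handed in when it is done.

Besides the shell and the picture viewer there is one more tool, called after "Call:" by a JSON object that holds its "api" and its "payload", one argument or row to a line. send_rows: Moves the arm, as the interface text tells. Its arguments: {"type":"object","properties":{"steps":{"type":"array","items":{"type":"object","properties":{"translation":{"type":"array","items":{"type":"number"}},"delta_rot":{"type":"array","items":{"type":"number"}},"jaw":{"type":"number"}}}}},"required":["steps"]}

```bash
mkdir -p pics; cat > h.py <<'E'
from plant import *
import numpy as np, cv2
from scipy.spatial.transform import Rotation as R
def cloud(f):
    z=f["range_z"]; v,u=np.mgrid[:384,:512]
    P=np.dstack([(u-f["cx"])/f["fx"]*z,(v-f["cy"])/f["fy"]*z,z])
    M=cv2.Rodrigues(np.array(f["rvec"],float))[0]
    W=(P-np.array(f["tvec"]).reshape(3))@M
    W[z==0]=np.nan
    return W
E
python3 - <<'E'
from h import *
for n in("top","side"):
    f=grab_frame(n); np.savez(n+".npz",**f); cv2.imwrite(f"pics/{n}0.png",f["pixels"])
    print(n,f["fx"],f["rvec"],f["tvec"])
s=state();print(s["tool_pos"],s["tool_rot"],s["time"],s["gripper_width"])
E
```

```text
top 351.12903472542916 [ 2.1600111  -2.19390287  0.11621353] [0.02800283 0.61357436 0.73059404]
side 408.4648295934534 [ 2.08185133 -0.55469678  0.28436589] [-0.4996068   0.25554874  0.64908866]
[0.28095534 0.55768184 0.24414389] [-3.26745613e-04  2.31277370e-01  9.72887377e-01 -9.07059643e-04] 0.1 0.9994998521319116
```

View pics/top0.png

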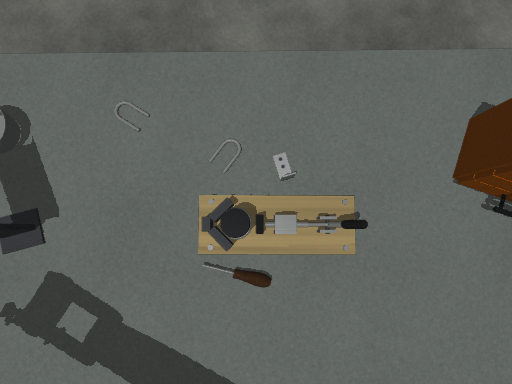

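View pics/side0.png

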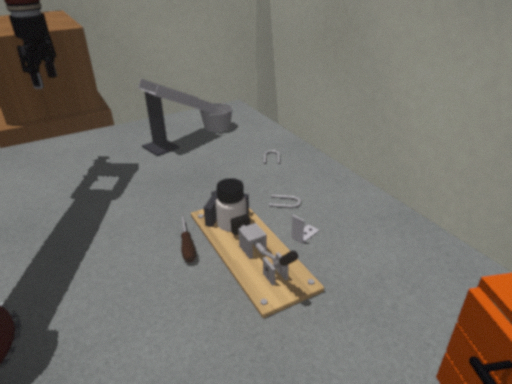

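The top view shows the cap at about (235,223), the black handle at about (354,224), the board from (199,195) to (355,254), and the awl and bracket either side of it. The side view agrees, with the handle leaning away from the jar.

```bash
python3 - <<'E'
from h import *
f=dict(np.load("top.npz")); W=cloud(f); px=f["pixels"].astype(int); hsv=cv2.cvtColor(f["pixels"],cv2.COLOR_BGR2HSV)
z=W[...,2]
roi=np.zeros(z.shape,bool); roi[180:270,190:380]=1
b=roi&(hsv[...,1]>70)&(hsv[...,0]>10)&(hsv[...,0]<30)&(abs(z-.012)<.006)
r=cv2.minAreaRect(W[b][:,:2].astype(np.float32)); print("board",b.sum(),r,np.median(z[b]))
bp=cv2.boxPoints(r);print(bp)
dark=roi&(px.max(2)<60)
c=dark&(z>.09); c[:,300:]=0
print("cap",c.sum(),np.median(z[c]),cv2.minEnclosingCircle(W[c][:,:2].astype(np.float32)))
h=dark.copy(); h[:,:335]=0; h&=z>.05
p=W[h];print("handle",h.sum(),p.min(0),p.max(0)); 
r=cv2.fitLine(p.astype(np.float32),cv2.DIST_L2,0,.01,.01).ravel();print(r)
print("bench",np.nanmedian(z[300:,300:]))
for name,(x0,x1,y0,y1) in dict(bracket=(270,300,148,184),awl=(200,275,258,290),ubolt=(205,245,135,175)).items():
    q=W[y0:y1,x0:x1].reshape(-1,3);q=q[q[:,2]>.006];print(name,q.min(0),q.max(0))
E
```

```text
board 6350 ((0.5484596490859985, -0.022325217723846436), (0.3445492386817932, 0.12779511511325836), 89.04673767089844) 0.011926374783007477
[[ 0.48170483 -0.19351295]
 [ 0.6094823  -0.19563904]
 [ 0.61521447  0.14886251]
 [ 0.487437    0.15098861]]
cap 688 0.11289639082119264 ((0.550952136516571, 0.06408972293138504), 0.028759950771927834)
handle 224 [ 0.53658751 -0.1904595   0.07464385] [ 0.55316235 -0.14783945  0.11502186]
[-0.01740209 -0.689694    0.7238918   0.5447629  -0.1681343   0.09815722]
bench -0.0006005886735705025
bracket [ 0.64515116 -0.06168436  0.00618914] [ 0.69113895 -0.03232179  0.06153431]
awl [ 0.41385232 -0.005404    0.0114994 ] [0.46438535 0.14060951 0.0332351 ]
ubolt [0.66556486 0.05612888 0.00601055] [0.74096819 0.12602398 0.0109852 ]
```

```bash
cat >> h.py <<'E'
def plan(pos,yaw):
    s=state(); q=s["tool_rot"]; T=R.from_quat([q[1],q[2],q[3],q[0]])
    G=R.from_matrix(np.column_stack([[np.cos(yaw),np.sin(yaw),0],[np.sin(yaw),-np.cos(yaw),0],[0,0,-1]]))
    print("cm",(T.inv().apply(np.array(pos)-s["tool_pos"])*100).round(2),"rot",(T.inv()*G).as_rotvec().round(3))
    print("now",np.round(s["tool_pos"],4),"q",np.round(s["joint_pos"],2),"t",s["time"])
E
python3 -c "
from h import *
plan([.545,-.23,.245],1.555)"
```

```text
cm [-5.903e+01 -5.846e+01  1.000e-02] rot [-2.00e-03  1.00e-03  1.12e+00]
now [0.281  0.5577 0.2441] q [ 0.99  0.05  1.61 -0.    1.48 -0.12] t 0.1
```

Call:
{"api": "send_rows", "payload": {
  "steps": [
    {"translation": [-3.5, -3.5, 0], "delta_rot": [0, 0, 0.07], "jaw": 0},
    {"translation": [-7, -7, 0], "delta_rot": [0, 0, 0.14], "jaw": 0},
    {"translation": [-10.5, -10.5, 0], "delta_rot": [0, 0, 0.21], "jaw": 0},
    {"translation": [-14, -14, 0], "delta_rot": [0, 0, 0.28], "jaw": 0},
    {"translation": [-17.5, -17.5, 0], "delta_rot": [0, 0, 0.35], "jaw": 0},
    {"translation": [-21, -21, 0], "delta_rot": [0, 0, 0.42], "jaw": 0},
    {"translation": [-24.5, -24.5, 0], "delta_rot": [0, 0, 0.49], "jaw": 0},
    {"translation": [-28, -28, 0], "delta_rot": [0, 0, 0.56], "jaw": 0}
  ]
}}

```text
time: 0.9
tool_pos: [0.4052, 0.1802, 0.2449]
tool_rot: [0.0, 0.492, 0.87, 0.0]
contact_force: [1.8, -0.5, -0.5]
gripper_width: 0.002
grasp_force: 0.0
```

```bash
python3 -c "
from h import *
plan([.545,-.23,.245],1.555)"
```

```text
cm [-42.36  -9.16  -0.  ] rot [0.    0.    0.557]
now [0.4052 0.1802 0.2449] q [ 0.25 -0.41  2.02 -0.    1.53 -0.29] t 0.9
```

Call:
{"api": "send_rows", "payload": {
  "steps": [
    {"translation": [-4.8, -1.0, 0], "delta_rot": [0, 0, 0.07], "jaw": 0},
    {"translation": [-9.6, -2.1, 0], "delta_rot": [0, 0, 0.14], "jaw": 0},
    {"translation": [-14.4, -3.1, 0], "delta_rot": [0, 0, 0.21], "jaw": 0},
    {"translation": [-19.2, -4.2, 0], "delta_rot": [0, 0, 0.28], "jaw": 0},
    {"translation": [-24, -5.2, 0], "delta_rot": [0, 0, 0.35], "jaw": 0},
    {"translation": [-28.8, -6.2, 0], "delta_rot": [0, 0, 0.42], "jaw": 0},
    {"translation": [-33.6, -7.3, 0], "delta_rot": [0, 0, 0.49], "jaw": 0},
    {"translation": [-38.2, -8.3, 0], "delta_rot": [0, 0, 0.557], "jaw": 0}
  ]
}}

```text
time: 1.7
tool_pos: [0.532, -0.1899, 0.2448]
tool_rot: [-0.0, 0.713, 0.701, -0.0]
contact_force: [1.1, -0.4, -0.2]
gripper_width: -0.004
grasp_force: 0.0
```

```bash
python3 -c "
from h import *
plan([.545,-.23,.104],1.555)"
```

```text
cm [-3.99  1.37 14.07] rot [-0.001 -0.    -0.001]
now [ 0.532  -0.1899  0.2448] q [-0.47 -0.09  1.75  0.    1.48 -0.46] t 1.7
```

Back off to y −0.23, then descend.

Call:
{"api": "send_rows", "payload": {
  "steps": [
    {"translation": [-2, 0.7, 0], "delta_rot": [0, 0, 0], "jaw": 0},
    {"translation": [-4, 1.4, 0], "delta_rot": [0, 0, 0], "jaw": 0},
    {"translation": [-4, 1.4, 1], "delta_rot": [0, 0, 0], "jaw": 0},
    {"translation": [-4, 1.4, 4], "delta_rot": [0, 0, 0], "jaw": 0},
    {"translation": [-4, 1.4, 8], "delta_rot": [0, 0, 0], "jaw": 0},
    {"translation": [-4, 1.4, 12], "delta_rot": [0, 0, 0], "jaw": 0},
    {"translation": [-4, 1.4, 14.1], "delta_rot": [0, 0, 0], "jaw": 0},
    {"translation": [-4, 1.4, 14.1], "delta_rot": [0, 0, 0], "jaw": 0}
  ]
}}

```text
time: 2.5
tool_pos: [0.5419, -0.225, 0.0987]
tool_rot: [-0.005, 0.711, 0.703, -0.001]
contact_force: [0.1, 0.2, -0.4]
gripper_width: 0.001
grasp_force: 0.0
```

```bash
python3 -c "
from h import *
plan([.5455,-.115,.104],1.555)"
```

```text
cm [11.01  0.22 -0.48] rot [-0.009 -0.005  0.003]
now [ 0.5419 -0.225   0.0987] q [-0.52  0.1   1.82  0.    1.23 -0.51] t 2.5
```

Call:
{"api": "send_rows", "payload": {
  "steps": [
    {"translation": [0, 0, 0], "delta_rot": [0, 0, 0], "jaw": 0},
    {"translation": [1, 0, 0], "delta_rot": [0, 0, 0], "jaw": 0},
    {"translation": [2, 0, 0], "delta_rot": [0, 0, 0], "jaw": 0},
    {"translation": [3, 0, 0], "delta_rot": [0, 0, 0], "jaw": 0},
    {"translation": [4, 0, 0], "delta_rot": [0, 0, 0], "jaw": 0},
    {"translation": [5, 0, 0], "delta_rot": [0, 0, 0], "jaw": 0},
    {"translation": [6, 0, 0], "delta_rot": [0, 0, 0], "jaw": 0},
    {"translation": [7, 0, 0], "delta_rot": [0, 0, 0], "jaw": 0}
  ]
}}

```text
time: 3.3
tool_pos: [0.5464, -0.157, 0.1043]
tool_rot: [-0.0, 0.712, 0.703, 0.0]
contact_force: [-1.0, -2.4, 3.2]
gripper_width: -0.005
grasp_force: 1.6
```

Call:
{"api": "send_rows", "payload": {
  "steps": [
    {"translation": [0.8, 0, 0], "delta_rot": [0, 0, 0], "jaw": 0},
    {"translation": [1.6, 0, 0], "delta_rot": [0, 0, 0], "jaw": 0},
    {"translation": [2.4, 0, 0], "delta_rot": [0, 0, 0], "jaw": 0},
    {"translation": [3.2, 0, 0], "delta_rot": [0, 0, 0], "jaw": 0},
    {"translation": [3.8, 0, 0], "delta_rot": [0, 0, 0], "jaw": 0},
    {"translation": [4.4, 0, 0], "delta_rot": [0, 0, 0], "jaw": 0},
    {"translation": [4.8, 0, 0], "delta_rot": [0, 0, 0], "jaw": 0},
    {"translation": [4.8, 0, 0], "delta_rot": [0, 0, 0], "jaw": 0}
  ]
}}

```text
time: 4.1
tool_pos: [0.5467, -0.1089, 0.1038]
tool_rot: [-0.001, 0.711, 0.703, -0.0]
contact_force: [-0.2, 0.2, -0.9]
gripper_width: 0.002
grasp_force: 0.0
```

```bash
python3 - <<'E'
from h import *
f=grab_frame("side"); cv2.imwrite("pics/side1.png",f["pixels"])
plan([.55,.068,.22],1.555)
E
```

```text
cm [ 17.74   0.09 -11.59] rot [-0.001 -0.001  0.003]
now [ 0.5468 -0.1093  0.104 ] q [-0.33  0.02  1.89  0.    1.23 -0.32] t 4.15
```

View pics/side1.png

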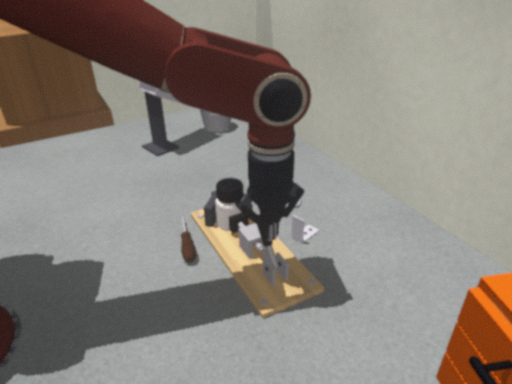

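The handle is hidden behind the fingers, but the push force has dropped to zero, which suggests it snapped. I'll rise clear and check.

Call:
{"api": "send_rows", "payload": {
  "steps": [
    {"translation": [-0.7, 0, 0], "delta_rot": [0, 0, 0], "jaw": 0},
    {"translation": [-1.5, 0, -2], "delta_rot": [0, 0, 0], "jaw": 0},
    {"translation": [-1.5, 0, -5], "delta_rot": [0, 0, 0], "jaw": 0},
    {"translation": [-1.5, 0, -9], "delta_rot": [0, 0, 0], "jaw": 0},
    {"translation": [-2.5, 0, -12], "delta_rot": [0, 0, 0], "jaw": 0},
    {"translation": [-4, 0, -13], "delta_rot": [0, 0, 0], "jaw": 4},
    {"translation": [-5, 0, -13], "delta_rot": [0, 0, 0], "jaw": 8.5},
    {"translation": [-5, 0, -13], "delta_rot": [0, 0, 0], "jaw": 8.5}
  ]
}}

```text
time: 4.95
tool_pos: [0.5455, -0.1613, 0.2323]
tool_rot: [-0.001, 0.713, 0.702, -0.001]
contact_force: [-0.0, -0.1, -0.5]
gripper_width: 0.504
grasp_force: 0.0
```

```bash
python3 - <<'E'
from h import *
f=grab_frame("top"); a=f["pixels"]; W=cloud(f); z=W[...,2]
g=grab_frame("side"); cv2.imwrite("pics/b.png",np.hstack([cv2.resize(a[150:290,150:400],(400,224)),cv2.resize(g["pixels"][150:330,160:340],(224,224))]))
roi=np.zeros(z.shape,bool); roi[195:255,205:265]=1
c=roi&(a.max(2)<60)&(z>.1)&(z<.125)
print("cap",c.sum(),np.median(z[c]),cv2.minEnclosingCircle(W[c][:,:2].astype(np.float32)))
plan([.55,.068,.2],1.555)
E
```

```text
cap 678 0.11296338724937197 ((0.5512781739234924, 0.0657743364572525), 0.028562821447849274)
cm [22.79  0.18  3.18] rot [-0.004 -0.002  0.002]
now [ 0.5451 -0.1599  0.2314] q [-0.42 -0.07  1.76  0.    1.46 -0.4 ] t 5.05
```

View pics/b.png

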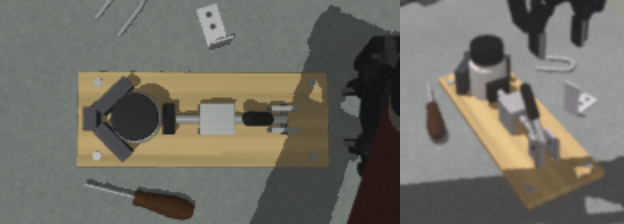

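The crop shows the handle leaning towards the jar (shut), with the jaw pad against the jar and the cap undisturbed.

Call:
{"api": "send_rows", "payload": {
  "steps": [
    {"translation": [3, 0, 0], "delta_rot": [0, 0, 0], "jaw": 8.5},
    {"translation": [7, 0.1, 0], "delta_rot": [0, 0, 0], "jaw": 8.5},
    {"translation": [11, 0.1, 0], "delta_rot": [0, 0, 0], "jaw": 8.5},
    {"translation": [15, 0.2, 0], "delta_rot": [0, 0, 0], "jaw": 8.5},
    {"translation": [18.5, 0.2, 0], "delta_rot": [0, 0, 0], "jaw": 8.5},
    {"translation": [21, 0.2, 0], "delta_rot": [0, 0, 0], "jaw": 8.5},
    {"translation": [22.6, 0.2, 0], "delta_rot": [0, 0, 0], "jaw": 8.5},
    {"translation": [22.6, 0.2, 0], "delta_rot": [0, 0, 0], "jaw": 8.5}
  ]
}}

```text
time: 5.85
tool_pos: [0.5505, 0.0677, 0.2328]
tool_rot: [-0.001, 0.711, 0.704, -0.001]
contact_force: [-0.2, -0.2, -0.7]
gripper_width: 0.993
grasp_force: 0.0
```

```bash
python3 -c "
from h import *
plan([.551,.0665,.096],1.555)"
```

```text
cm [-0.12  0.08 13.68] rot [-0.002 -0.     0.006]
now [0.5505 0.0677 0.2328] q [-0.01 -0.11  1.79  0.    1.46 -0.  ] t 5.85
```

Call:
{"api": "send_rows", "payload": {
  "steps": [
    {"translation": [0, 0, 2], "delta_rot": [0, 0, 0], "jaw": 8.5},
    {"translation": [0, 0, 5], "delta_rot": [0, 0, 0], "jaw": 8.5},
    {"translation": [0, 0.1, 8], "delta_rot": [0, 0, 0], "jaw": 8.5},
    {"translation": [0, 0.1, 10], "delta_rot": [0, 0, 0], "jaw": 8.5},
    {"translation": [0, 0.1, 12], "delta_rot": [0, 0, 0], "jaw": 8.5},
    {"translation": [0, 0.1, 13], "delta_rot": [0, 0, 0], "jaw": 8.5},
    {"translation": [0, 0.1, 13.7], "delta_rot": [0, 0, 0], "jaw": 8.5},
    {"translation": [0, 0.1, 13.7], "delta_rot": [0, 0, 0], "jaw": 8.5}
  ]
}}

```text
time: 6.65
tool_pos: [0.5519, 0.0655, 0.0965]
tool_rot: [-0.0, 0.712, 0.702, -0.001]
contact_force: [-0.3, 0.2, -0.4]
gripper_width: 0.996
grasp_force: 0.0
```

```bash
python3 - <<'E'
from h import *
g=grab_frame("side"); cv2.imwrite("pics/c.png",cv2.resize(g["pixels"][100:280,140:320],(540,540),interpolation=2))
plan([.551,.0665,.096],1.555)
E
```

```text
cm [ 0.08 -0.15  0.15] rot [0.    0.    0.002]
now [0.5525 0.0656 0.0975] q [-0.02  0.03  1.9  -0.    1.22 -0.  ] t 6.7
```

View pics/c.png

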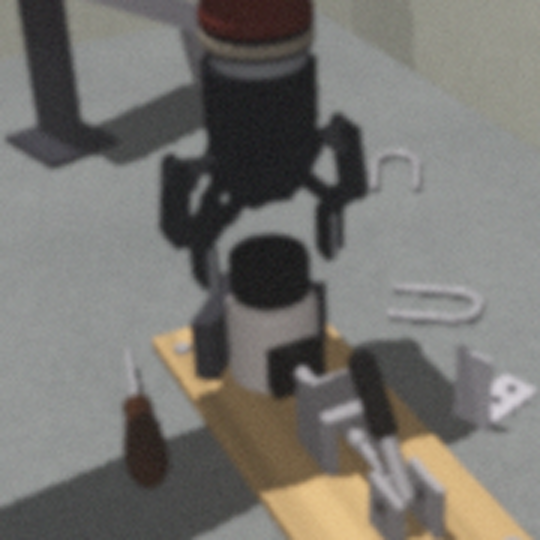

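The open fingers straddle the cap at crop (270,265), with clear space on both sides. Closing now.

Call:
{"api": "send_rows", "payload": {
  "steps": [
    {"translation": [0, 0, 0], "delta_rot": [0, 0, 0], "jaw": 6.5},
    {"translation": [0, 0, 0], "delta_rot": [0, 0, 0], "jaw": 5.5},
    {"translation": [0, 0, 0], "delta_rot": [0, 0, 0], "jaw": 4.5},
    {"translation": [0, 0, 0], "delta_rot": [0, 0, 0], "jaw": 4},
    {"translation": [0, 0, 0], "delta_rot": [0, 0, 0], "jaw": 4},
    {"translation": [0, 0, 0], "delta_rot": [0, 0, 0], "jaw": 4},
    {"translation": [0, 0, 0], "delta_rot": [0, 0, 0], "jaw": 4},
    {"translation": [0, 0, 0], "delta_rot": [0, 0, 0], "jaw": 4}
  ]
}}

```text
time: 7.5
tool_pos: [0.551, 0.066, 0.0989]
tool_rot: [-0.001, 0.712, 0.703, -0.002]
contact_force: [-9.8, -0.8, 8.4]
gripper_width: 0.648
grasp_force: 61.4
```

Call:
{"api": "send_rows", "payload": {
  "steps": [
    {"translation": [0, -0.05, -0.15], "delta_rot": [0, 0, 0], "jaw": 4},
    {"translation": [0, -0.05, -0.2], "delta_rot": [0, 0, -0.08], "jaw": 4},
    {"translation": [0, -0.05, -0.2], "delta_rot": [0, 0, -0.16], "jaw": 4},
    {"translation": [0, -0.05, -0.2], "delta_rot": [0, 0, -0.24], "jaw": 4},
    {"translation": [0, -0.05, -0.2], "delta_rot": [0, 0, -0.32], "jaw": 4},
    {"translation": [0, -0.05, -0.2], "delta_rot": [0, 0, -0.4], "jaw": 4},
    {"translation": [0, -0.05, -0.2], "delta_rot": [0, 0, -0.48], "jaw": 4},
    {"translation": [0, -0.05, -0.2], "delta_rot": [0, 0, -0.56], "jaw": 4}
  ]
}}

```text
time: 8.3
tool_pos: [0.551, 0.0662, 0.1006]
tool_rot: [-0.001, 0.489, 0.872, -0.001]
contact_force: [-7.8, 0.2, 8.6]
gripper_width: 0.645
grasp_force: 65.4
```

```bash
python3 -c "
from h import *
s=state();print(s['ft_torque'],s['contact_force'],s['joint_pos']); plan([.551,.066,.0989],1.555+1.35)"
```

```text
[-0.11252107  1.29104388 -0.45726109] [-7.7874509   0.20215463  8.58095967] [-1.46744421e-02  2.37511022e-02  1.89551617e+00  1.46755691e-04
  1.22492736e+00 -5.64058524e-01]
cm [-0.01 -0.01  0.17] rot [-0.001 -0.002 -0.785]
now [0.551  0.0662 0.1006] q [-0.01  0.02  1.9   0.    1.22 -0.56] t 8.3
```

Call:
{"api": "send_rows", "payload": {
  "steps": [
    {"translation": [0, 0, -0.05], "delta_rot": [0, 0, -0.1], "jaw": 4},
    {"translation": [0, 0, -0.1], "delta_rot": [0, 0, -0.2], "jaw": 4},
    {"translation": [0, 0, -0.15], "delta_rot": [0, 0, -0.3], "jaw": 4},
    {"translation": [0, 0, -0.2], "delta_rot": [0, 0, -0.4], "jaw": 4},
    {"translation": [0, 0, -0.2], "delta_rot": [0, 0, -0.5], "jaw": 4},
    {"translation": [0, 0, -0.2], "delta_rot": [0, 0, -0.6], "jaw": 4},
    {"translation": [0, 0, -0.2], "delta_rot": [0, 0, -0.7], "jaw": 4},
    {"translation": [0, 0, -0.2], "delta_rot": [0, 0, -0.79], "jaw": 4}
  ]
}}

```text
time: 9.1
tool_pos: [0.5499, 0.065, 0.1012]
tool_rot: [-0.003, 0.115, 0.993, -0.002]
contact_force: [-8.4, -4.4, 2.7]
gripper_width: 0.647
grasp_force: 64.9
```

```bash
python3 - <<'E'
from h import *
g=grab_frame("side"); cv2.imwrite("pics/d.png",cv2.resize(g["pixels"][100:280,140:320],(540,540),interpolation=2))
s=state();print(s['ft_torque'],s['contact_force'],s['joint_pos']); plan([.551,.066,.135],1.555+1.35)
E
```

```text
[-0.84292262  1.04798888  0.0540321 ] [-7.00502245 -5.12541485  2.89325512] [-0.01548977  0.02196827  1.8962246  -0.00321457  1.22840083 -1.35817555]
cm [-0.06  0.12 -3.38] rot [-0.004 -0.004  0.01 ]
now [0.55   0.0649 0.1012] q [-0.02  0.02  1.9  -0.    1.23 -1.36] t 9.15
```

View pics/d.png

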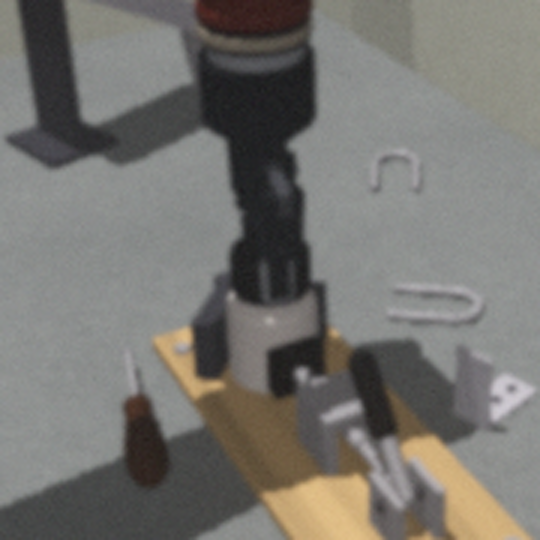

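The cap has turned about 77° and the torque has dropped from 0.46 to 0.05 N m, so the threads have let go; the clamp is still shut. Lifting.

Call:
{"api": "send_rows", "payload": {
  "steps": [
    {"translation": [0, 0, -0.2], "delta_rot": [0, 0, 0], "jaw": 4},
    {"translation": [0, 0, -0.5], "delta_rot": [0, 0, 0], "jaw": 4},
    {"translation": [0, 0, -1], "delta_rot": [0, 0, 0], "jaw": 4},
    {"translation": [0, 0, -1.6], "delta_rot": [0, 0, 0], "jaw": 4},
    {"translation": [0, 0, -2.2], "delta_rot": [0, 0, 0], "jaw": 4},
    {"translation": [0, 0, -2.8], "delta_rot": [0, 0, 0], "jaw": 4},
    {"translation": [0, 0, -3.3], "delta_rot": [0, 0, 0], "jaw": 4},
    {"translation": [0, 0, -3.3], "delta_rot": [0, 0, 0], "jaw": 4}
  ]
}}

```text
time: 9.95
tool_pos: [0.5527, 0.0661, 0.1358]
tool_rot: [0.001, 0.117, 0.993, 0.0]
contact_force: [-0.1, 0.5, -0.5]
gripper_width: 0.642
grasp_force: 64.5
```

Call:
{"api": "send_rows", "payload": {
  "steps": [
    {"translation": [0, 0, 0], "delta_rot": [0, 0, 0], "jaw": 4},
    {"translation": [0, 0, 0], "delta_rot": [0, 0, 0], "jaw": 4},
    {"translation": [0, 0, 0], "delta_rot": [0, 0, 0], "jaw": 4},
    {"translation": [0, 0, 0], "delta_rot": [0, 0, 0], "jaw": 4},
    {"translation": [0, 0, 0], "delta_rot": [0, 0, 0], "jaw": 4},
    {"translation": [0, 0, 0], "delta_rot": [0, 0, 0], "jaw": 4},
    {"translation": [0, 0, 0], "delta_rot": [0, 0, 0], "jaw": 4},
    {"translation": [0, 0, 0], "delta_rot": [0, 0, 0], "jaw": 4}
  ]
}}

```text
time: 10.75
tool_pos: [0.5518, 0.066, 0.1343]
tool_rot: [-0.0, 0.117, 0.993, 0.0]
contact_force: [-0.6, -0.6, -0.7]
gripper_width: 0.646
grasp_force: 64.5
```

```bash
python3 - <<'E'
from h import *
g=grab_frame("side"); W=cloud(g); cv2.imwrite("pics/e.png",cv2.resize(g["pixels"][100:280,140:320],(540,540),interpolation=2))
s=state();print(s['contact_force'],s["grasp_force"]); plan([.551,.066,.135],1.555+1.35)
# vertical profile through the cap column
for v in range(160,215,2): print(v,W[v,228].round(3),g["pixels"][v,228])
E
```

```text
[-0.1720932   0.15394097 -0.47998828] 64.50149606913328
cm [ 0.08 -0.02 -0.07] rot [0.    0.    0.003]
now [0.5518 0.066  0.1343] q [-0.01 -0.02  1.87  0.    1.28 -1.35] t 10.8
160 [0.525 0.011 0.201] [35 32 34]
162 [0.526 0.014 0.195] [33 30 27]
164 [0.525 0.013 0.191] [38 36 37]
166 [0.526 0.016 0.185] [36 35 35]
168 [0.526 0.015 0.181] [41 39 37]
170 [0.527 0.019 0.175] [35 31 34]
172 [0.527 0.019 0.17 ] [50 47 47]
174 [0.534 0.036 0.155] [68 66 64]
176 [0.535 0.038 0.15 ] [74 73 73]
178 [0.534 0.038 0.145] [72 70 69]
180 [0.535 0.039 0.14 ] [76 70 71]
182 [0.533 0.036 0.137] [74 70 70]
184 [0.534 0.038 0.131] [76 74 74]
186 [0.533 0.036 0.128] [72 73 70]
188 [0.551 0.077 0.096] [47 46 45]
190 [0.547 0.069 0.096] [44 42 41]
192 [0.543 0.061 0.096] [46 45 45]
194 [0.539 0.051 0.098] [77 77 81]
196 [0.538 0.05  0.094] [113 118 122]
198 [0.536 0.046 0.093] [117 120 126]
200 [0.537 0.049 0.085] [119 124 129]
202 [0.537 0.05  0.08 ] [118 121 126]
204 [0.535 0.045 0.078] [133 137 141]
206 [0.532 0.041 0.076] [149 151 160]
208 [0.531 0.038 0.074] [132 134 138]
210 [0.532 0.041 0.066] [118 122 126]
212 [0.531 0.04  0.062] [117 124 127]
214 [0.53  0.038 0.059] [118 123 129]
```

View pics/e.png

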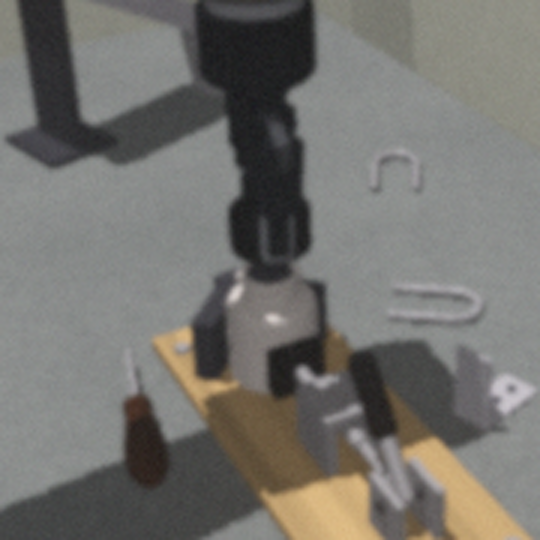

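The cap is held level between the fingers at crop (270,230). The open mouth shows below it at z about 0.097, roughly 2 cm lower than the cap's edge, and the handle is still shut.

```bash
python3 -c "
from plant import *
print(job_done())"
```

```text
the job is handed in; nothing more can be done
None
```

I handed the job in at about 11 s: clamp snapped shut, cap turned about 77° and lifted, now gripped level about 2 cm above the open mouth; the hand-in returned no verdict.

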